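Comal into the snuggest gap of the rack

TASK

The little cast iron comal is flopping about in the wide bay at the end of the wire rack. Lift it out by its handle and stand it in the narrowest gap of the rack that will take it, which you can only find by trying the gaps in turn from the narrow end: lower it there all the way down onto the rails, handle up, and let go. Feel your way gently, never bearing on the wires with more than about 4 kg (40 N), and leave the jar carousel, the spoon rest and the salt dispenser where they are.

Things in the scene. Friction and masses are not known exactly. Their poses are not given: they have to be found in the camera images.
- comal: Round cast iron comal (griddle), 130 mm across, 12 mm thick at its low lip (the outermost 1.5 mm of the rim is 9 mm thick), about 0.7 kg, with a flat handle 28 mm wide, 12 mm thick, rising 35 mm above the disc. Origin: lowest point of the rim, mid-thickness; z through the disc centre (at 65 mm) to the handle's end (at 165 mm); y normal to the disc. It starts leaning some 15 degrees towards +y of the rack.
- rack: Fixed rack of 6 mm steel wire, 187 (y) x 72 x 66 mm; origin beneath, midway in x, 96 mm from the narrow end. Thin upright arches across x part it into gaps along y, narrow at -y, wide at +y. Fixed arches: 64 mm wide, round tops at z 66 mm, centred at y -83.5, -66.5, -47.5, -26.5, -3.5, 21.5, 48.5 and 77.5 mm. Two rails along y at x +-32 mm carry the seated disc, its rim's lowest point then at z 10 mm.
- gaps (a point): Point on the rack's top, z 66 mm, on the first fixed arch (narrow end); axes as the rack. Gaps 1 to 6 begin at the +y face of fixed arches 1 to 6 (3 mm from the centre). Each ends at an arch of a clamped sliding comb (tops at z 64 mm, 48 mm wide): gap n is 2n mm wide plus the comb's setting (0 to 9 mm, one for all gaps, not known). Slivers behind the comb's arches take nothing.
- bay (a point): Point on the rails at the middle of the wide bay (23 mm clear, between the last two fixed arches) in which the comal stands at first; z 18 mm in the rack's frame; axes as the rack.
- jar (a point): Lid top, 101 mm up, of one of eight closed jars on a white rotating carousel (194 mm across, its axis 70 mm from this point along -x of the point; knob on top at 150 mm); it turns freely, do not touch.
- spoon_rest: Blue glazed ceramic spoon rest, loose: dish 98 mm across, 20 mm high, with a trough reaching to x -100 mm. Origin under the dish's centre. Leave alone.
- salt: Salt dispenser, loose: clear acrylic cylinder 58 mm across and 117 mm high with a push button on top. Origin under its centre. Leave alone.
Things that resemble listed ones, but are neither listed nor needed, are in the scene too. What is shaped like the rack but purple is not meant. What is shaped like the comal but red is not meant.

How it is judged (in metres and radians):
On the way:
1. the comal is lifted out of the wide bay, its rim above the tops of the wires (z of comal in the frame of rack above 0.067 m), for 0.1 s.
At the end, for the whole second after the job is handed in: The comal stands in the narrowest gap it fits into (one no more than 2.3 mm wider than the comal is thick), its rim down on the rails within 4 mm, handle up and within 7 degrees of upright and of the gap's direction, let go and at rest (z of comal in the frame of rack below 0.0145 m and angle between comal's own z axis and vertical below 0.12 rad and angle between the y axis of comal and the y axis of rack, either way round below 0.13 rad and ((y of comal in the frame of rack between -0.0635 and -0.0505 m and y of setting in the frame of rack between 0.0075 and 0.02 m) or (y of comal in the frame of rack between -0.0445 and -0.0295 m and y of setting in the frame of rack between 0.0055 and 0.0083 m) or (y of comal in the frame of rack between -0.0235 and -0.0065 m and y of setting in the frame of rack between 0.0035 and 0.0063 m) or (y of comal in the frame of rack between -0.0005 and 0.0185 m and y of setting in the frame of rack between 0.0015 and 0.0043 m) or (y of comal in the frame of rack between 0.0245 and 0.0455 m and y of setting in the frame of rack between -0.01 and 0.0023 m)) and linear speed of comal below 0.02 m/s and angular speed of comal below 0.1 rad/s); the robot touches nothing.
It fails at once if the comal is pressed on or knocked against the rack with more than 40 N (contact force between comal and rack above 40 N or contact force between comal and comb above 40 N).
It fails at once if the carousel, a jar, the spoon rest or the salt dispenser is shifted by more than 12 mm (distance of any of jar, spoon_rest, salt from where it was at the start of the episode above 0.012 m).
It also fails if it takes over 72 s, if anything falls off the work surface, if the arm or the gripper's body presses on something with over 40 N, if the wrist force passes 120 N, or if a joint passes its speed limit or range.

ROBOT

A 6-joint arm with a two-finger parallel gripper is mounted at the origin on the work surface. World frame = base frame: x ahead of the robot, y to its left, z up, the work surface at z = 0. Lengths are in mm, angles in rad, forces in N, time in s.
With the tool pointing down it reaches from about 300 to 1000 mm from the base axis. Payload 5.1 kg.
Tool frame: the origin (TCP) lies between the finger pads; the fingertips stand 11 mm ahead of it and the grasp point (between the pads) lies 8 mm behind it; z points along the fingers, y is the line along which they close (so a half turn about z gives the same grasp; the last joint's range is limited). The gripper opens to 95 mm and grips with 3 to 60 N. Pads are 20 mm wide; open, the fingers measure 119 mm over their backs; the gripper's body (75 mm by 180 mm) begins 59 mm behind the grasp point.
Start: joints at [1.129, 0.124, 1.65, -0, 1.367, -0.083], TCP at [228.268, 608.587, 225.656] pointing down, gripper open.
Joint ranges: [-2.61, 2.61], [-1.02, 2.33], [0.03, 2.71], [-1.35, 4.49], [0.32, 2.68], [-2.91, 2.91]. Speed limits (rad/s): [2.57, 2.57, 3.14, 3.14, 3.14, 3.14].

INTERFACE

Orientations are given as a unit quaternion [x, y, z, w].
In Python, from cell import read_state, snapshot, camera_params, sign_off, trace, landmark_of gives the robot as it stands.
- The arm moves only by the shell command python3 -m crank 'ROWS'. ROWS is JSON, a list of rows, each a list of 7 numbers: the closure in counts, from 0 (fully open) to 255 (shut), then the shift along the tool's x, y, z in units of 150 mm (1.0 is 150 mm), then the turn, a rotation vector about the tool's x, y, z in units of 90 degrees (1.0 is 90 degrees). A call has 1 to 20 rows; each row shifts and turns the commanded pose from where the row before left it, along the tool's axes as they then stand; what a row does not reach is not made up. A row lasts 1/12 s, in which the tool goes at most 41.7 mm and 7.16 degrees, less where a joint would pass 70% of its speed; a pose out of reach is approached as far as the arm can. A call with a number of a shift or a turn outside -1 to 1 is refused whole. A call with a gripper value outside its range is refused whole. The fingers move at their own pace and stop on an object; the grip force is fixed at half the most. Time passes only in rows, so rows that do not move let the fingers close. It gives the time, the measured TCP pose, the force, the opening and the grip force at its end, in the units of the state.
- read_state(): the state, without advancing time (a new reading comes with each control period).
- snapshot(name): name is "scene" or "side" or "wrist"; returns the picture (420x560x3 uint8, blue, green, red); there is no depth.
- camera_params(name): a dict with "mtx" (3x3 intrinsics, pixels), "position" and "attitude" of the camera in the world. Camera axes: x right, y down, z forward; pixel columns grow to the right and rows downward; lengths in mm; the calibration is good to about 2 mm. A picture is of the moment at which its call begins: read the wrist's pose just before it. camera_params takes no time and is no camera call; for the wrist camera it gives the pose at the moment of the call.
- sign_off(): hands the job in; it is judged then, once.
Trained networks look in the newest picture that a camera, given by its name, has taken for a name from the list of things; names that differ only in an ending like _2 or _b are one class to them, and where a whole thing is asked for, a point or a joint stands for the part that bears it (a point fixed in the world has none). Each returns a list of dicts, best first, with "confidence" (0 to 1); they miss things now and then, are a little off and sometimes report something else, mostly with a low value. They report only what shows in the picture. A call takes as long as a camera call. They do not tell look-alikes from the thing itself.
- trace(camera, target): "mask" (420x560 bool, what is visible of it).
- landmark_of(camera, target): "xyz" ([x, y, z] in mm, in the coordinates of the camera as it stood for that picture, good to about 4 mm: a listed point, or the origin of a listed thing).
The state is a dict: "clock": time; "qpos": joint angles; "joint_velocities": joint speeds; "joint_torque": joint torques, N m; "ee_pos": TCP position; "tool_rot": TCP orientation; "wrist_force": force on the tool from outside, world axes, zero at the start; "torque": the same for the moment, N m; "gripper_width": finger opening in mm; "finger_force": force on a finger pad.
Only numpy, scipy, OpenCV 4.12 (cv2) and the standard library are available. Lean on these libraries where they do the work, as an engineer would, in place of code of your own. Each camera call takes 0.05 s, during which the arm holds its last target. There are 200 camera calls.

## Working session

There is one attempt and no reset: what is moved stays moved. The work goes in short steps, Python scripts to look and compute and a shell command to move; the robot and the scene stay as the last step left them, time stands still between calls to the robot, and variables do not carry over. Pictures are saved under pics/ and viewed, at most 10 in all, crops included, and the job is handed in when it is done.

```bash
mkdir -p pics
cat > h.py <<'E'
import numpy as np, cv2
from scipy.spatial.transform import Rotation as R
from cell import *
def cam(n):
    p=camera_params(n); a=np.array(p["attitude"],float)
    M=R.from_quat(a).as_matrix() if a.size==4 else a.reshape(3,3)
    return np.array(p["mtx"]),np.array(p["position"],float),M
def w(n,x):
    K,p,M=cam(n); return M@np.array(x)+p
def px(n,X):
    K,p,M=cam(n); c=K@(M.T@(np.array(X)-p)); return c[:2]/c[2]
E
python3 - <<'E'
from h import *
s=read_state();print(s)
ims=[]
for n in("scene","side"):
    im=snapshot(n);cv2.imwrite(f"pics/{n}0.png",im)
    print(n,cam(n)[1].round())
    for t in("rack","gaps","bay","comal","jar","spoon_rest","salt"):
        print(t,[(round(d["confidence"],2),w(n,d["xyz"]).round(),px(n,w(n,d["xyz"])).round()) for d in landmark_of(n,t)])
E
```

```text
{'clock': 0.0, 'qpos': array([ 1.12937201e+00,  1.24507535e-01,  1.65164942e+00, -3.35823340e-05,
        1.36748001e+00, -8.25956421e-02]), 'joint_velocities': array([ 0.00156855, -0.00173644,  0.00053075, -0.00029019, -0.00067061,
        0.00152553]), 'joint_torque': array([ 1.34713839e-03, -4.17601097e+01, -3.59934139e+01,  7.75923044e-02,
        4.89636802e-02, -1.36689687e-04]), 'ee_pos': array([228.03860643, 608.03762956, 224.39997587]), 'tool_rot': array([ 1.78449894e-01,  9.83948469e-01, -9.91527046e-04, -2.48879881e-04]), 'wrist_force': array([-0.44315752,  1.05375197,  0.08056338]), 'torque': array([-0.05587108,  0.0100909 ,  0.00399706]), 'finger_force': 0.0, 'gripper_width': 95.14693276802599}
scene [1321.  295.  858.]
rack []
gaps [(0.71, array([589., -62.,  66.]), array([277., 188.])), (0.66, array([393., -70.,  68.]), array([301., 145.]))]
bay [(0.9, array([379.,  74.,  15.]), array([346., 168.])), (0.61, array([605.,  87.,  19.]), array([325., 219.]))]
comal [(0.96, array([606.,  73.,   9.]), array([319., 220.])), (0.61, array([885.,  69.,   6.]), array([276., 303.]))]
jar [(0.76, array([526., 343.,  99.]), array([432., 206.]))]
spoon_rest [(0.97, array([ 653., -307.,   -5.]), array([193., 196.])), (0.72, array([600.,  17.,   2.]), array([301., 214.]))]
salt []
side [ 478. -830.  705.]
rack [(0.68, array([594.,  22.,   3.]), array([262., 247.])), (0.59, array([379.,  16.,   4.]), array([160., 263.]))]
gaps [(0.96, array([589., -61.,  65.]), array([265., 249.])), (0.7, array([396., -71.,  71.]), array([164., 264.]))]
bay [(0.57, array([606.,  85.,  18.]), array([262., 223.]))]
comal [(0.69, array([607.,  78.,  13.]), array([263., 227.])), (0.64, array([881.,  72.,   9.]), array([381., 215.]))]
jar [(0.58, array([521., 349., 100.]), array([211., 141.]))]
spoon_rest [(0.61, array([ 650., -306.,    3.]), array([328., 366.]))]
salt [(0.95, array([ 447., -330.,   -1.]), array([206., 402.]))]
```

View pics/scene0.png

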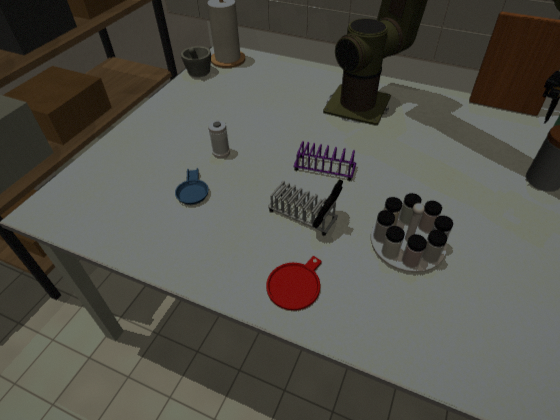

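View pics/side0.png

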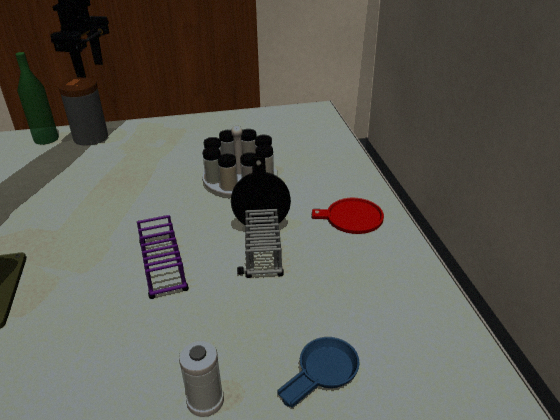

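The scene shows the steel rack around pixel (305,205), with the black comal at (328,203) leaning out of its +y end. The purple rack (325,160) and the red comal (293,285) are decoys. The side view agrees, and the network's heights for the gaps and bay points (65 and 18 mm) are right. Next I'll plan a hover above the rack.

```bash
cat >> h.py <<'E'
def tool_R(yaw,tilt):
    # rack y axis at yaw (about world z); tool y along rack y, tilted so that tool z = -comal z when comal leans 'tilt' toward +rack y
    Rr=R.from_euler("z",yaw)
    base=R.from_matrix(np.array([[-1,0,0],[0,1,0],[0,0,-1.]]).T)
    return Rr*R.from_euler("x",-tilt)*base
def plan(P,Rt,n=None):
    """shift (in present tool axes) then turn (in tool axes), units"""
    s=read_state(); R0=R.from_quat(s["tool_rot"]); p=np.array(s["ee_pos"])
    d=R0.inv().apply(np.array(P)-p)/150; r=(R0.inv()*Rt).as_rotvec()/(np.pi/2)
    print("pos",p.round(1),"shift",d.round(4),"turn",r.round(4),"rows>=",np.linalg.norm(d)/.25,np.linalg.norm(r)/.075)
E
python3 - <<'E'
from h import *
plan([595,40,420],tool_R(-.115,0))
m=trace("scene","jar")
for d in m[:2]:
    ys,xs=np.nonzero(d["mask"]);print(d["confidence"],xs.mean(),ys.mean(),xs.min(),xs.max(),ys.min(),ys.max())
E
```

```text
pos [228.3 608.6 225.7] shift [-3.6203 -2.6907 -1.2956] turn [ 0.     -0.     -0.1552] rows>= 18.772204291112164 2.0694517082880446
0.89 410.9341279799247 233.73567544960267 371 452 193 271
```

```bash
python3 -m crank '[[0,0,0,-0.216,0,0,0],[0,0,0,-0.216,0,0,0],[0,0,0,-0.216,0,0,0],[0,0,0,-0.216,0,0,0],[0,-0.1,-0.08,-0.216,0,0,0],[0,-0.1,-0.08,-0.216,0,0,0],[0,-0.2,-0.15,0,0,0,0],[0,-0.2,-0.15,0,0,0,0],[0,-0.2,-0.15,0,0,0,0],[0,-0.2,-0.15,0,0,0,0],[0,-0.2,-0.15,0,0,0,0],[0,-0.2,-0.15,0,0,0,0],[0,-0.2,-0.15,0,0,0,0],[0,-0.2,-0.15,0,0,0,0],[0,-0.2,-0.15,0,0,0,0],[0,-0.2,-0.15,0,0,0,0],[0,-0.2,-0.15,0,0,0,0],[0,-0.2,-0.15,0,0,0,0],[0,-0.2,-0.15,0,0,0,0],[0,-0.2,-0.15,0,0,0,0]]'
python3 -m crank '[[0,-0.2,-0.15,0,0,0,0],[0,-0.2,-0.15,0,0,0,0],[0,-0.2,-0.15,0,0,0,0],[0,0,0,0,0,0,-0.07],[0,0,0,0,0,0,-0.07],[0,0,0,0,0,0,-0.015],[0,0,0,0,0,0,0],[0,0,0,0,0,0,0]]'
python3 - <<'E'
from h import *
print(read_state()["ee_pos"],read_state()["tool_rot"]);n="wrist"
print(cam(n)[1],cam(n)[2][:,2])
im=snapshot(n);cv2.imwrite("pics/wrist0.png",im)
for t in("rack","gaps","bay","comal"):
    print(t,[(round(d["confidence"],2),w(n,d["xyz"]).round(1),px(n,w(n,d["xyz"])).round()) for d in landmark_of(n,t)])
E
```

```text
clock: 2.52
ee_pos: [531.2, 131.4, 420.4]
tool_rot: [0.179, 0.984, 0.0, 0.0]
wrist_force: [0.2, 0.3, 0.1]
gripper_width: 95.2
finger_force: 0.0
clock: 3.18
ee_pos: [591.0, 38.7, 420.2]
tool_rot: [0.058, 0.998, 0.0, 0.0]
wrist_force: [0.3, -0.1, -0.3]
gripper_width: 94.8
finger_force: 0.0
[591.00572639  38.66231015 420.23250023] [5.84628750e-02 9.98289573e-01 1.33204738e-05 1.46273485e-04]
[525.98824609  46.50301127 578.61307353] [ 0.23149502 -0.02709976 -0.97245856]
rack [(0.84, array([3.848e+02, 9.900e+00, 1.000e-01]), array([249.,  45.])), (0.78, array([598.5,  17.3,  -5.2]), array([270., 175.]))]
gaps [(0.77, array([392.1, -73.3,  65.8]), array([188.,  46.])), (0.75, array([587.1, -59.4,  67.6]), array([219., 180.])), (0.75, array([598.1,  17. ,  -4.2]), array([270., 175.]))]
bay [(0.81, array([374.8,  75.6,  15.5]), array([289.,  30.]))]
comal [(0.85, array([605.2,  77.1,  13.2]), array([305., 176.])), (0.63, array([886.6,  66.5,   5.2]), array([314., 320.]))]
```

View pics/wrist0.png

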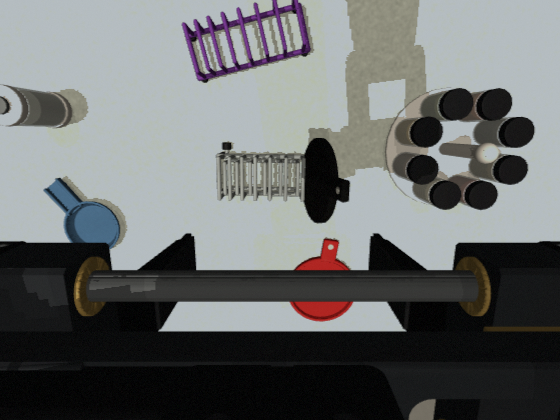

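The wrist view shows the rack at (262,177), with the comal disc at (320,180) and its handle tip at (343,190). The carousel at (460,150) is well clear. I'll take a closer look.

```bash
python3 -m crank '[[0,-0.03,-0.04,0.2,0,0,0],[0,-0.03,-0.04,0.22,0,0,0],[0,-0.01,0,0.22,0,0,0],[0,0,0,0.22,0,0,0],[0,0,0,0.22,0,0,0],[0,0,0,0.2,0,0,0],[0,0,0,0,0,0,0],[0,0,0,0,0,0,0]]'
python3 - <<'E'
from h import *
print(read_state()["ee_pos"],read_state()["tool_rot"]);n="wrist"
K,p,M=cam(n);print(K,p)
im=snapshot(n);cv2.imwrite("pics/wrist1.png",im)
np.savez("w1.npz",K=K,p=p,M=M,im=im)
for t in("gaps","bay","comal"):
    print(t,[(round(d["confidence"],2),w(n,d["xyz"]).round(1),px(n,w(n,d["xyz"])).round()) for d in landmark_of(n,t)])
c=im[60:260,130:430];cv2.imwrite("pics/wrist1c.png",cv2.resize(c,None,fx=2.6,fy=2.6,interpolation=cv2.INTER_CUBIC))
E
```

```text
clock: 4.1
ee_pos: [599.1, 25.5, 226.4]
tool_rot: [0.058, 0.998, -0.0, -0.002]
wrist_force: [-0.2, -0.0, 0.3]
gripper_width: 95.0
finger_force: 0.0
[599.07240895  25.46329916 226.37603252] [ 5.76244869e-02  9.98336237e-01 -1.99424795e-05 -2.04356547e-03]
[[329.8282533    0.         281.85291601]
 [  0.         329.8282533  210.41387778]
 [  0.           0.           1.        ]] [534.74048846  33.14796506 385.04771368]
gaps [(0.67, array([587. , -64.6,  73.1]), array([188., 196.]))]
bay []
comal [(0.93, array([608.6,  77.7,  15.2]), array([328., 189.]))]
```

View pics/wrist1c.png

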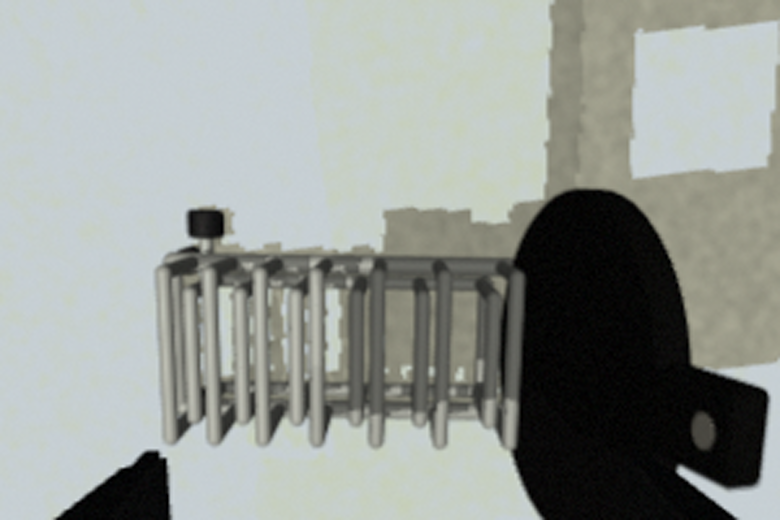

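The closer view is clear. The seven visible fixed arches sit at crop x 167, 212, 262, 317, 376, 441 and 512, and the comb arches between them at 192, 242, 297, 357, 420 and 487. The handle is at (725,430). I'll fit the rack pose to the edges and plan the grasp.

```bash
cat > fit.py <<'E'
from h import *
from scipy.optimize import differential_evolution
from scipy.ndimage import map_coordinates
D=np.load("w1.npz");K,p,M,im=D["K"],D["p"],D["M"],D["im"]
g=cv2.GaussianBlur(cv2.cvtColor(im,cv2.COLOR_BGR2GRAY).astype(float),(0,0),.8)
G=np.abs(cv2.Sobel(g,cv2.CV_64F,1,0)); 
F=np.array([-83.5,-66.5,-47.5,-26.5,-3.5,21.5,48.5])
def pj(X):
    c=(X-p)@M@K.T; return c[:,:2]/c[:,2:]
def sc(q,parts=False):
    x,y,yaw,s=q; t=np.linspace(-1,1,30); E=[]
    ys=[(f,25,63.) for f in F]+[(F[n-1]+6+2*n+s,18,61.) for n in range(1,7)]
    L=np.concatenate([np.c_[h*t,np.full(30,f+e),np.full(30,z)] for f,h,z in ys for e in(-3,3)])
    W=R.from_euler("z",yaw).apply(L)+[x,y,0]
    u=pj(W); v=map_coordinates(G,[u[:,1],u[:,0]],order=1)
    if parts: return np.minimum(v,60).reshape(-1,60).mean(1).round()
    return -np.minimum(v,60).mean()
b=[(588,606),(8,32),(-.2,0),(0,9)]
for seed in(0,1):
    r=differential_evolution(sc,b,seed=seed,tol=1e-8,maxiter=400);print(r.x.round(3),r.fun)
print(sc(r.x,True))
for s in np.arange(0,5,.5):print(s,round(sc([*r.x[:3],s]),2))
x=r.x
for f in(-83.5,63):print("y",f,(R.from_euler("z",x[2]).apply([0,f,0])+[x[0],x[1],0]).round(1))
E
python3 fit.py
```

```text
[ 5.8800e+02  2.2737e+01 -1.4700e-01  8.7180e+00] -56.312040329877846
[ 5.9569e+02  2.1470e+01 -1.5000e-01  1.6540e+00] -55.690735339437516
[55. 60. 59. 59. 52. 54. 58. 60. 57. 49. 58. 54. 50.]
0.0 -51.9
0.5 -53.5
1.0 -54.83
1.5 -55.54
2.0 -54.78
2.5 -53.72
3.0 -53.7
3.5 -52.78
4.0 -51.96
4.5 -52.18
y -83.5 [583.2 -61.1   0. ]
y 63 [605.1  83.8   0. ]
```

```bash
cat >> h.py <<'E'
YAW=-.14; O=np.array([597,21.5,0.])
def rk(v): return R.from_euler("z",YAW).apply(v)+O
def inr(P): return R.from_euler("z",-YAW).apply(np.array(P)-O)
a=np.deg2rad(15)
def onc(z,y0=54): return rk([0,y0+z*np.sin(a),10+z*np.cos(a)])
E
python3 - <<'E'
from h import *
print(onc(215),onc(140)); T=tool_R(YAW,a); print(T.as_matrix().round(2))
plan(onc(215),T)
print(px("wrist",onc(165)))
E
```

```text
[612.30035756 130.07331689 217.67405265] [609.59162639 110.85181    145.22961568]
[[-0.99  0.13 -0.04]
 [ 0.14  0.96 -0.26]
 [-0.   -0.26 -0.97]]
pos [601.8  25.2 231.6] shift [0.0115 0.7023 0.0932] turn [0.1669 0.0055 0.0152] rows>= 2.8342706853810675 2.2358810637538933
[414.44897403 224.78876867]
```

```bash
python3 -m crank '[[0,0.003,0.175,0.02,0,0,0],[0,0.003,0.175,0.02,0,0,0],[0,0.003,0.175,0.02,0,0,0],[0,0.003,0.175,0.02,0,0,0],[0,0,0,0,0.056,0.002,0.005],[0,0,0,0,0.056,0.002,0.005],[0,0,0,0,0.056,0.002,0.005],[0,0,0,0,0,0,0],[0,0,0,0,0,0,0],[0,0,0,0,0,0,0]]'
python3 - <<'E'
from h import *
plan(onc(140),tool_R(YAW,a))
im=snapshot("wrist");cv2.imwrite("pics/wrist2.png",im[100:])
print(px("wrist",onc(165)),[px("wrist",onc(165)+R.from_euler("z",YAW).apply([e,0,0])).round() for e in(-14,14)])
E
```

```text
clock: 5.13
ee_pos: [611.0, 129.7, 217.3]
tool_rot: [0.069, 0.989, -0.13, -0.011]
wrist_force: [0.7, -0.6, -0.2]
gripper_width: 95.2
finger_force: 0.0
pos [611.  129.7 217.3] shift [-0.0103  0.003   0.4965] turn [ 0.     -0.0028  0.0009] rows>= 1.9864159332795444 0.03884671914294489
[282.65684857 235.83442317] [array([283., 215.]), array([283., 256.])]
```

View pics/wrist2.png

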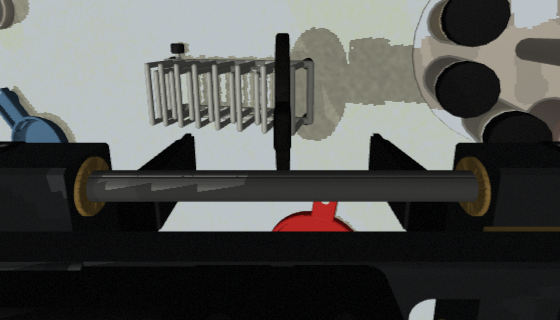

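The comal is edge-on at column 282, midway between the fingers, so the tilt matches. I'll check x against the disc's far edge at row 133, then go down.

```bash
python3 - <<'E'
from h import *
for x in(-70,-65,-60):print(px("wrist",onc(65)+R.from_euler("z",YAW).apply([x,0,0])))
E
python3 -m crank '[[0,-0.003,0,0.12,0,0,0],[0,-0.003,0.001,0.12,0,0,0],[0,-0.003,0.001,0.12,0,0,0],[0,-0.001,0.001,0.08,0,0,0],[0,0,0,0.05,0,0,0],[0,0,0,0,0,0,0],[0,0,0,0,0,0,0]]'
```

```text
[282.45537963 128.56731847]
[282.4525965  134.22824469]
[282.44983444 139.84631158]
clock: 5.77
ee_pos: [609.1, 110.6, 145.4]
tool_rot: [0.069, 0.989, -0.131, -0.012]
wrist_force: [0.1, -0.3, 0.2]
gripper_width: 95.2
finger_force: 0.0
```

```bash
python3 -m crank '[[255,0,0,0,0,0,0],[255,0,0,0,0,0,0],[255,0,0,0,0,0,0],[255,0,0,0,0,0,0],[255,0,0,0,0,0,0],[255,0,0,0,0,0,0],[255,0,0,0,0,0,0],[255,0,0,0,0,0,0]]'
```

```text
clock: 6.43
ee_pos: [608.9, 111.0, 144.9]
tool_rot: [0.069, 0.989, -0.131, -0.012]
wrist_force: [-0.3, -0.4, -0.3]
gripper_width: 46.7
finger_force: 0.0
```

```bash
python3 -m crank '[[255,0,0,0,0,0,0],[255,0,0,0,0,0,0],[255,0,0,0,0,0,0],[255,0,0,0,0,0,0],[255,0,0,0,0,0,0],[255,0,0,0,0,0,0],[255,0,0,0,0,0,0],[255,0,0,0,0,0,0]]'
```

```text
clock: 7.1
ee_pos: [608.9, 111.1, 144.8]
tool_rot: [0.069, 0.989, -0.131, -0.012]
wrist_force: [-0.7, 1.3, -1.6]
gripper_width: 12.3
finger_force: 30.0
```

```bash
python3 -m crank '[[255,0,0,-0.02,0,0,0],[255,0,0,-0.03,0,0,0],[255,0,0,-0.04,0,0,0],[255,0,0,-0.05,0,0,0],[255,0,0,-0.05,0,0,0],[255,0,0,-0.05,0,0,0]]'
python3 -m crank '[[255,0,0,-0.06,0,0,0],[255,0,0,-0.06,0,0,0],[255,0,0,-0.06,0,0,0],[255,0,0,-0.06,0,0,0],[255,0,0,-0.06,0,0,0],[255,0,0,-0.06,0,0,0],[255,0,0,-0.04,0,0,0],[255,0,0,0,0,0,0]]'
```

```text
clock: 7.6
ee_pos: [610.5, 120.5, 180.5]
tool_rot: [0.069, 0.989, -0.131, -0.012]
wrist_force: [-0.2, -0.7, -7.4]
gripper_width: 11.9
finger_force: 30.0
clock: 8.27
ee_pos: [613.9, 136.3, 239.9]
tool_rot: [0.069, 0.989, -0.131, -0.011]
wrist_force: [0.9, 1.0, -6.4]
gripper_width: 11.7
finger_force: 30.0
```

Run:
```python
from h import *
plan(rk([0,90,240]),tool_R(YAW,0))
print("inr",inr(read_state()["ee_pos"]))
```

```text
pos [613.9 136.3 239.9] shift [ 0.0051 -0.1678  0.0448] turn [-0.1672 -0.0018  0.0006] rows>= 0.694919369227395 2.2301343794507495
inr [  0.75140764 116.04859242 239.94973256]
```

```bash
python3 -m crank '[[255,0,0,0,-0.04,0,0],[255,0,0,0,-0.04,0,0],[255,0,0,0,-0.04,0,0],[255,0,0,0,-0.0467,0,0],[255,0,0,0,0,0,0],[255,0,0,0,0,0,0]]'
python3 - <<'E'
from h import *
print("rack frame pos",inr(read_state()["ee_pos"]))
plan(rk([0,5.3,220]),tool_R(YAW,0))
E
```

```text
clock: 8.77
ee_pos: [612.6, 134.5, 237.2]
tool_rot: [0.071, 0.997, -0.002, -0.004]
wrist_force: [0.3, 0.9, -6.9]
gripper_width: 11.9
finger_force: 30.0
rack frame pos [ -0.31723277 114.02339912 237.21493102]
pos [612.6 134.5 237.2] shift [-0.0039 -0.7242  0.1184] turn [-0.0032 -0.0045 -0.0008] rows>= 2.9354213178779576 0.07486718587393511
```

```bash
python3 -m crank '[[255,0,-0.08,0,-0.003,-0.004,0],[255,0,-0.14,0.01,0,0,0],[255,0,-0.15,0.02,0,0,0],[255,0,-0.14,0.02,0,0,0],[255,-0.003,-0.12,0.02,0,0,0],[255,0,-0.07,0.01,0,0,0],[255,0,-0.024,0,0,0,0],[255,0,0,0,0,0,0],[255,0,0,0,0,0,0]]'
python3 - <<'E'
from h import *
s=read_state()
print("rack frame pos",inr(s["ee_pos"]))
plan(rk([0,5.3,216]),tool_R(YAW,0))
im=snapshot("wrist");K,p,M=cam("wrist");np.savez("w3.npz",K=K,p=p,M=M,im=im,ee=s["ee_pos"],q=s["tool_rot"])
c=im[90:250,170:430];cv2.imwrite("pics/wrist3.png",cv2.resize(c,None,fx=3,fy=3,interpolation=cv2.INTER_CUBIC))
cs=snapshot("side");u=px("side",rk([0,5,100])).astype(int);print(u)
cs=cs[u[1]-60:u[1]+60,u[0]-80:u[0]+80];cv2.imwrite("pics/side3.png",cv2.resize(cs,None,fx=4,fy=4,interpolation=cv2.INTER_CUBIC))
E
```

```text
clock: 9.52
ee_pos: [598.5, 28.8, 225.6]
tool_rot: [0.07, 0.998, 0.001, 0.0]
wrist_force: [0.4, 0.5, -6.5]
gripper_width: 12.1
finger_force: 30.0
rack frame pos [  0.43415646   7.40914523 225.63854503]
pos [598.5  28.8 225.6] shift [ 0.0029 -0.0143  0.0642] turn [0.0019 0.0002 0.0003] rows>= 0.263364265778958 0.02567007724512517
[261 208]
```

View pics/wrist3.png

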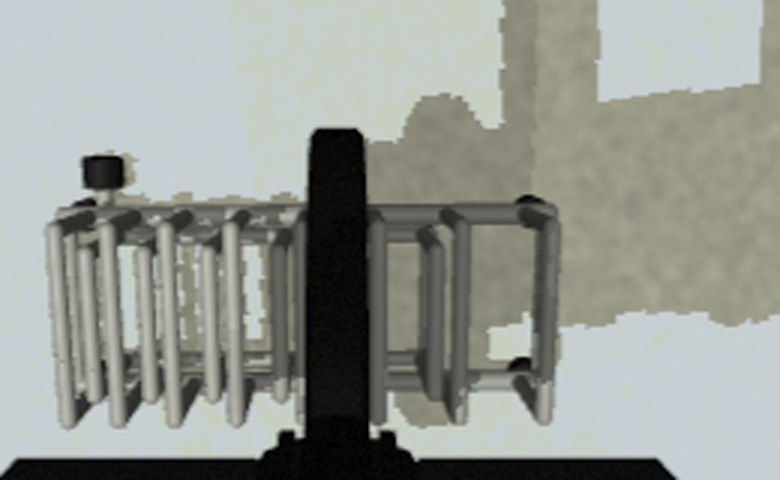

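The comal hangs upright and edge-on at crop column 337. Arches 1–4 (60–235) and 6–8 (378–547) are visible on either side of it, with the comb arches between. I'll refit from this picture, including a check of the comal's own column.

```bash
sed -e 's/w1.npz/w3.npz/' -e 's/^F=.*/F=np.array([-83.5,-66.5,-47.5,-26.5,-3.5,21.5,48.5,77.5])/' -e 's/for f in F\]/for f in F[[0,1,2,3,5,6,7]]]/' -e 's/for n in range(1,7)\]/for n in (1,2,3,4,6)]/' -e 's/(0,9)\]/(0,5)]/' fit.py > fit3.py
cat >> fit3.py <<'E'
ee=D["ee"]
T=R.from_quat(D["q"])
for dx in(-60,-30,0):
    q=pj((ee+T.apply([[-dx,-6,75],[-dx,6,75]]))); print("comal edges pred",q.round(1)*1,"crop",((q-[170,90])*3).round())
    row=int(round(q[0,1])); print("meas",row,g[row,265:300].round().astype(int))
O2=np.array([x[0],x[1],0]);print("comal in rack",R.from_euler("z",-x[2]).apply(ee-O2),"toolyaw",np.arctan2(-T.as_matrix()[0,1],T.as_matrix()[1,1]))
E
python3 fit3.py
```

```text
[ 6.03884e+02  2.11600e+01 -1.18000e-01  3.08000e-01] -56.149918412253
[ 6.03885e+02  2.11600e+01 -1.18000e-01  3.08000e-01] -56.14991855805735
[60. 60. 57. 57. 56. 57. 55. 49. 59. 57. 53. 55.]
0.0 -55.3
0.5 -55.82
1.0 -55.01
1.5 -55.53
2.0 -55.9
2.5 -55.45
3.0 -54.93
3.5 -53.51
4.0 -54.13
4.5 -53.54
y -83.5 [594.1 -61.8   0. ]
y 63 [611.3  83.7   0. ]
comal edges pred [[272.5 139.5]
 [289.8 139.5]] crop [[308. 149.]
 [360. 148.]]
meas 140 [203 203 203 204 204 203 187 136  67  22  10   9   9   8   8   9   9   9
   9   8   8   8   8   7   7  20  60 106 130 136 137 138 139 138 137]
comal edges pred [[272.8 182.5]
 [289.6 182.5]] crop [[308. 278.]
 [359. 278.]]
meas 183 [100 112 107  94  92  89  63  29  12   9   9  10   9   8   8   7   8   8
   8   8   8   9   9   9   8   8  14  33  59  80  92  97  95  98 114]
comal edges pred [[273.1 223. ]
 [289.4 223. ]] crop [[309. 399.]
 [358. 399.]]
meas 223 [158 176 184 166 145 123  77  28  12  15  17  17  18  18  18  19  19  18
  18  18  17  17  17  18  17  13  11  22  53  79  93  98 100 120 164]
comal in rack [ -6.27932805   6.92541036 225.63854503] toolyaw -0.13953751502595715
```

```bash
for f in fit.py fit3.py; do sed -e 's/(588,606)/(596.5,597.5)/' -e 's/(0,9)\]/(0,5)]/' $f > /tmp/f.py; PYTHONPATH=. python3 /tmp/f.py | grep -v -e meas -e pred; done
```

```text
Traceback (most recent call last):
  File "h.py", line 1, in <module>
    import numpy as np, cv2
ModuleNotFoundError: No module named 'cv2'
Traceback (most recent call last):
  File "h.py", line 1, in <module>
    import numpy as np, cv2
ModuleNotFoundError: No module named 'cv2'
```

```bash
for f in fit.py fit3.py; do sed -e 's/(588,606)/(596.5,597.5)/' -e 's/(0,9)\]/(0,5)]/' $f > f_.py; python3 f_.py | grep -v -e meas -e pred; done
```

```text
[ 5.96748e+02  2.22010e+01 -1.41000e-01  8.15000e-01] -55.36935773536598
[ 5.9750e+02  2.1195e+01 -1.5000e-01  1.6990e+00] -55.57660583269798
[55. 60. 58. 59. 52. 54. 58. 60. 58. 49. 56. 53. 52.]
0.0 -51.79
0.5 -53.53
1.0 -54.83
1.5 -55.4
2.0 -54.83
2.5 -53.84
3.0 -53.77
3.5 -52.8
4.0 -52.05
4.5 -52.34
y -83.5 [585.  -61.4   0. ]
y 63 [606.9  83.5   0. ]
[ 5.97031e+02  2.19560e+01 -1.17000e-01  3.50000e-01] -55.702312990143625
[ 5.97031e+02  2.19560e+01 -1.17000e-01  3.50000e-01] -55.702312964417516
[59. 60. 56. 56. 55. 57. 55. 47. 59. 58. 52. 52.]
0.0 -54.63
0.5 -55.48
1.0 -54.48
1.5 -54.88
2.0 -55.37
2.5 -54.84
3.0 -54.49
3.5 -53.17
4.0 -53.83
4.5 -53.33
y -83.5 [587.3 -61.    0. ]
y 63 [604.4  84.5   0. ]
 [289.8 139.5]] crop [[308. 149.]
 [360. 148.]]
   9   8   8   8   8   7   7  20  60 106 130 136 137 138 139 138 137]
 [289.6 182.5]] crop [[308. 278.]
 [359. 278.]]
   8   8   8   9   9   9   8   8  14  33  59  80  92  97  95  98 114]
 [289.4 223. ]] crop [[309. 399.]
 [358. 399.]]
  18  18  17  17  17  18  17  13  11  22  53  79  93  98 100 120 164]
comal in rack [  0.62444409   6.9409162  225.63854503] toolyaw -0.13953751502595715
```

```bash
cat >> h.py <<'E'
YAW=-.13; O=np.array([597,21.7,0.])
def st():
    s=read_state(); q=inr(s["ee_pos"]); f=R.from_euler("z",-YAW).apply(s["wrist_force"])
    print("t %.1f rack x,y %.1f %.1f rimz %.1f F %s Tq %s"%(s["clock"],q[0],q[1],q[2]-140,f.round(1),np.round(s["torque"],2)))
    return f
E
cat > ok.py <<'E'
import sys;from h import *
f=st(); sys.exit(0 if f[2]<float(sys.argv[1]) and abs(f[1])<12 else 1)
E
python3 -m crank '[[255,0,-0.015,0.02,0,0,-0.006],[255,0,0,0.03,0,0,0],[255,0,0,0.03,0,0,0],[255,0,0,0.02,0,0,0],[255,0,0,0,0,0,0],[255,0,0,0,0,0,0]]' >/dev/null; python3 ok.py 3
python3 -m crank '[[255,0,0,0.005,0,0,0],[255,0,0,0.005,0,0,0],[255,0,0,0,0,0,0]]' >/dev/null; python3 ok.py 3 &&
python3 -m crank '[[255,0,0,0.005,0,0,0],[255,0,0,0.005,0,0,0],[255,0,0,0,0,0,0]]' >/dev/null && python3 ok.py 3 &&
python3 -m crank '[[255,0,0,0.005,0,0,0],[255,0,0,0.005,0,0,0],[255,0,0,0,0,0,0]]' >/dev/null && python3 ok.py 3 &&
python3 -m crank '[[255,0,0,0.005,0,0,0],[255,0,0,0.005,0,0,0],[255,0,0,0,0,0,0]]' >/dev/null && python3 ok.py 3 &&
python3 -m crank '[[255,0,0,0.005,0,0,0],[255,0,0,0.005,0,0,0],[255,0,0,0,0,0,0]]' >/dev/null && python3 ok.py 3
```

```text
t 10.1 rack x,y 0.1 4.4 rimz 69.7 F [ 0.2 -0.5 -7.1] Tq [ 0.05 -0.02 -0.09]
t 10.4 rack x,y 0.5 4.4 rimz 69.0 F [-0.2  0.3 -6.7] Tq [ 0.02 -0.02  0.01]
t 10.6 rack x,y 0.3 4.4 rimz 67.2 F [-0.4 -0.3 -6.6] Tq [ 0.01  0.05 -0.  ]
t 10.9 rack x,y 0.3 4.4 rimz 65.7 F [ 0.3  0.2 -6.8] Tq [ 0.03  0.04 -0.02]
t 11.1 rack x,y 0.3 4.4 rimz 64.2 F [ 0.7 -0.2 -6.5] Tq [-0.    0.02  0.03]
t 11.4 rack x,y 0.3 4.4 rimz 62.7 F [ 0.3  1.  -6.1] Tq [ 0.03  0.03 -0.04]
```

```bash
python3 -m crank '[[255,0,0,0.005,0,0,0],[255,0,0,0.005,0,0,0],[255,0,0,0,0,0,0]]' >/dev/null; python3 ok.py 0 &&
python3 -m crank '[[255,0,0,0.005,0,0,0],[255,0,0,0.005,0,0,0],[255,0,0,0,0,0,0]]' >/dev/null && python3 ok.py 0 &&
python3 -m crank '[[255,0,0,0.005,0,0,0],[255,0,0,0.005,0,0,0],[255,0,0,0,0,0,0]]' >/dev/null && python3 ok.py 0 &&
python3 -m crank '[[255,0,0,0.005,0,0,0],[255,0,0,0.005,0,0,0],[255,0,0,0,0,0,0]]' >/dev/null && python3 ok.py 0 &&
python3 -m crank '[[255,0,0,0.005,0,0,0],[255,0,0,0.005,0,0,0],[255,0,0,0,0,0,0]]' >/dev/null && python3 ok.py 0
```

```text
t 11.6 rack x,y 0.5 4.6 rimz 61.5 F [-0.1  0.7 -6. ] Tq [ 0.17 -0.1   0.05]
t 11.9 rack x,y 0.6 4.8 rimz 60.0 F [ 0.8  1.5 -6.1] Tq [ 0.53 -0.18  0.  ]
t 12.1 rack x,y 0.7 4.8 rimz 59.4 F [-1.3  2.3 -0.9] Tq [0.73 0.24 0.01]
t 12.4 rack x,y 1.0 4.7 rimz 59.1 F [-3.3  1.1  4.7] Tq [0.83 0.73 0.02]
```

```bash
python3 -m crank '[[255,0,0,-0.006,0,0,0],[255,0,0.004,0,0,0,0],[255,0,0,0.003,0,0,0],[255,0,0,0,0,0,0]]' >/dev/null; python3 ok.py 8 &&
python3 -m crank '[[255,0,0.004,0,0,0,0],[255,0,0,0.003,0,0,0],[255,0,0,0,0,0,0]]' >/dev/null && python3 ok.py 8 &&
python3 -m crank '[[255,0,0.004,0,0,0,0],[255,0,0,0.003,0,0,0],[255,0,0,0,0,0,0]]' >/dev/null && python3 ok.py 8 &&
python3 -m crank '[[255,0,0.004,0,0,0,0],[255,0,0,0.003,0,0,0],[255,0,0,0,0,0,0]]' >/dev/null && python3 ok.py 8 &&
python3 -m crank '[[255,0,0.004,0,0,0,0],[255,0,0,0.003,0,0,0],[255,0,0,0,0,0,0]]' >/dev/null && python3 ok.py 8
```

```text
t 12.7 rack x,y 1.0 5.0 rimz 59.0 F [-2.4  1.8  6.3] Tq [ 0.63  0.65 -0.01]
t 12.9 rack x,y 1.1 5.1 rimz 58.8 F [-2.8  1.4  7.3] Tq [ 0.32  0.83 -0.05]
t 13.2 rack x,y 1.2 5.4 rimz 58.8 F [-2.9 -0.5  8.9] Tq [0.05 1.1  0.01]
```

```bash
python3 -m crank '[[255,0,0,0.004,0,0,0],[255,0,0,0,0,0,0],[255,0,0,0,0,0,0]]' >/dev/null; python3 ok.py 13 &&
python3 -m crank '[[255,0,-0.003,0.002,0,0,0],[255,0,0,0,0,0,0],[255,0,0,0,0,0,0]]' >/dev/null; python3 ok.py 13
python3 -m crank '[[255,0,0,-0.02,0,0,0],[255,0,0,-0.04,0,0,0],[255,0,0,-0.05,0,0,0],[255,0,0,-0.02,0,0,0],[255,0,0,0,0,0,0],[255,0,0,0,0,0,0]]' >/dev/null; python3 ok.py 13
python3 -c "
from h import *
plan(rk([0,30.9,217]),tool_R(YAW,0))"
```

```text
t 13.4 rack x,y 1.4 5.4 rimz 58.7 F [-3.3 -1.1  9.6] Tq [0.12 1.05 0.01]
t 13.7 rack x,y 1.4 5.2 rimz 58.7 F [-4.2  0.1 11.8] Tq [ 0.31  1.02 -0.01]
t 14.2 rack x,y 0.3 5.5 rimz 74.7 F [-1.2 -0.3 -6.7] Tq [-0.04 -0.01 -0.07]
pos [598.   27.1 214.7] shift [ 0.0023  0.1695 -0.0149] turn [ 0.0014 -0.0002 -0.0004] rows>= 0.6806213042003707 0.0191574410212043
```

Gap 5 is centred, with side force and torque balanced, but the comal stops hard under 18 N at the shoulder depth. That agrees with the camera's setting estimate of about 1.6 mm, so I'll try gap 6.

```bash
python3 -m crank '[[255,0.002,0.04,0,0,0,0],[255,0,0.07,0,0,0,0],[255,0,0.05,0,0,0,0],[255,0,0.012,0,0,0,0],[255,0,0,0.02,0,0,0],[255,0,0,0.03,0,0,0],[255,0,0,0.02,0,0,0],[255,0,0,0,0,0,0]]' >/dev/null; python3 ok.py 3 &&
python3 -m crank '[[255,0,0,0.006,0,0,0],[255,0,0,0.006,0,0,0],[255,0,0,0,0,0,0]]' >/dev/null && python3 ok.py 2 &&
python3 -m crank '[[255,0,0,0.006,0,0,0],[255,0,0,0.006,0,0,0],[255,0,0,0,0,0,0]]' >/dev/null && python3 ok.py 2 &&
python3 -m crank '[[255,0,0,0.006,0,0,0],[255,0,0,0.006,0,0,0],[255,0,0,0,0,0,0]]' >/dev/null && python3 ok.py 2 &&
python3 -m crank '[[255,0,0,0.006,0,0,0],[255,0,0,0.006,0,0,0],[255,0,0,0,0,0,0]]' >/dev/null && python3 ok.py 2 &&
python3 -m crank '[[255,0,0,0.006,0,0,0],[255,0,0,0.006,0,0,0],[255,0,0,0,0,0,0]]' >/dev/null && python3 ok.py 2 &&
python3 -m crank '[[255,0,0,0.006,0,0,0],[255,0,0,0.006,0,0,0],[255,0,0,0,0,0,0]]' >/dev/null && python3 ok.py 2
```

```text
t 14.9 rack x,y -0.6 31.2 rimz 63.0 F [ 0.4 -0.6 -7.3] Tq [ 0.03  0.02 -0.04]
t 15.1 rack x,y 0.1 31.3 rimz 62.7 F [-1.1 -0.7 -6.3] Tq [-0.02  0.05 -0.06]
t 15.4 rack x,y 0.1 31.5 rimz 60.9 F [-0.1 -0.4 -7.1] Tq [ 0.02  0.02 -0.  ]
t 15.6 rack x,y 0.1 31.5 rimz 59.0 F [-0.7  0.2 -6.6] Tq [-0.03 -0.07  0.  ]
t 15.9 rack x,y 0.1 31.4 rimz 57.3 F [ 0.  -0.9 -6.5] Tq [-0.25 -0.03 -0.  ]
t 16.1 rack x,y 0.1 31.4 rimz 55.4 F [ 0.6 -1.1 -6.4] Tq [-0.32 -0.03 -0.02]
t 16.4 rack x,y 0.1 31.5 rimz 53.6 F [ 0.2 -0.8 -7.3] Tq [-0.37 -0.02  0.06]
```

```bash
D='skip'
python3 -m crank '[[255,0,-0.002,0.008,0,0,0],[255,0,0,0.008,0,0,0],[255,0,0,0.008,0,0,0],[255,0,0,0.008,0,0,0],[255,0,0,0,0,0,0]]' >/dev/null; python3 ok.py 2 &&
python3 -m crank '[[255,0,0,0.008,0,0,0],[255,0,0,0.008,0,0,0],[255,0,0,0.008,0,0,0],[255,0,0,0.008,0,0,0],[255,0,0,0,0,0,0]]' >/dev/null && python3 ok.py 2 &&
python3 -m crank '[[255,0,0,0.008,0,0,0],[255,0,0,0.008,0,0,0],[255,0,0,0.008,0,0,0],[255,0,0,0.008,0,0,0],[255,0,0,0,0,0,0]]' >/dev/null && python3 ok.py 2 &&
python3 -m crank '[[255,0,0,0.008,0,0,0],[255,0,0,0.008,0,0,0],[255,0,0,0.008,0,0,0],[255,0,0,0.008,0,0,0],[255,0,0,0,0,0,0]]' >/dev/null && python3 ok.py 2 &&
python3 -m crank '[[255,0,0,0.008,0,0,0],[255,0,0,0.008,0,0,0],[255,0,0,0.008,0,0,0],[255,0,0,0.008,0,0,0],[255,0,0,0,0,0,0]]' >/dev/null && python3 ok.py 2 &&
python3 -m crank '[[255,0,0,0.008,0,0,0],[255,0,0,0.008,0,0,0],[255,0,0,0.008,0,0,0],[255,0,0,0.008,0,0,0],[255,0,0,0,0,0,0]]' >/dev/null && python3 ok.py 2 &&
python3 -m crank '[[255,0,0,0.008,0,0,0],[255,0,0,0.008,0,0,0],[255,0,0,0.008,0,0,0],[255,0,0,0.008,0,0,0],[255,0,0,0,0,0,0]]' >/dev/null && python3 ok.py 2
```

```text
t 16.8 rack x,y -0.1 31.4 rimz 48.5 F [-0.3 -1.6 -7.5] Tq [-0.17 -0.   -0.02]
t 17.2 rack x,y 0.0 31.3 rimz 43.8 F [ 0.7  0.1 -6.9] Tq [-0.19 -0.03 -0.02]
t 17.6 rack x,y -0.0 31.3 rimz 39.0 F [ 0.1 -1.  -7.6] Tq [-0.12 -0.02  0.  ]
t 18.0 rack x,y -0.0 31.3 rimz 34.2 F [ 0.   0.  -7.8] Tq [-0.06  0.01 -0.04]
t 18.4 rack x,y -0.0 31.4 rimz 29.4 F [ 0.6  0.  -7.3] Tq [-0.11 -0.04  0.03]
t 18.9 rack x,y -0.0 31.3 rimz 24.6 F [-0.2 -1.1 -7.5] Tq [-0.14 -0.03 -0.02]
t 19.3 rack x,y -0.0 31.4 rimz 19.8 F [ 1.3 -0.6 -7.5] Tq [-0.18 -0.05  0.06]
```

```bash
python3 -m crank '[[255,0,0,0.008,0,0,0],[255,0,0,0.008,0,0,0],[255,0,0,0.008,0,0,0],[255,0,0,0.008,0,0,0],[255,0,0,0,0,0,0]]' >/dev/null; python3 ok.py 0 &&
python3 -m crank '[[255,0,0,0.006,0,0,0],[255,0,0,0.006,0,0,0],[255,0,0,0,0,0,0]]' >/dev/null && python3 ok.py 0 &&
python3 -m crank '[[255,0,0,0.006,0,0,0],[255,0,0,0.006,0,0,0],[255,0,0,0,0,0,0]]' >/dev/null && python3 ok.py 0 &&
python3 -m crank '[[255,0,0,0.006,0,0,0],[255,0,0,0.006,0,0,0],[255,0,0,0,0,0,0]]' >/dev/null && python3 ok.py 0 &&
python3 -m crank '[[255,0,0,0.006,0,0,0],[255,0,0,0.006,0,0,0],[255,0,0,0,0,0,0]]' >/dev/null && python3 ok.py 0 &&
python3 -m crank '[[255,0,0,0.006,0,0,0],[255,0,0,0.006,0,0,0],[255,0,0,0,0,0,0]]' >/dev/null && python3 ok.py 0 &&
python3 -m crank '[[255,0,0,0.006,0,0,0],[255,0,0,0.006,0,0,0],[255,0,0,0,0,0,0]]' >/dev/null && python3 ok.py 0
```

```text
t 19.7 rack x,y -0.0 31.4 rimz 15.0 F [ 0.6 -1.  -6.3] Tq [-0.15  0.01  0.02]
t 19.9 rack x,y 0.1 31.4 rimz 13.4 F [-0.6  0.3 -6.6] Tq [-0.15 -0.09 -0.02]
t 20.2 rack x,y 0.1 31.4 rimz 11.6 F [ 0.3 -0.6 -7.1] Tq [-0.22 -0.05 -0.02]
t 20.4 rack x,y 0.1 31.4 rimz 9.8 F [-0.6 -0.9 -7.3] Tq [-0.24 -0.08 -0.05]
t 20.7 rack x,y 0.3 31.4 rimz 8.9 F [-2.4 -0.5 -2.9] Tq [-0.23  0.4  -0.  ]
t 20.9 rack x,y 0.5 31.4 rimz 8.7 F [-5.4 -0.7  6. ] Tq [-0.3   1.21 -0.04]
```

```bash
python3 -m crank '[[255,0.006,0,-0.005,0,0,0],[255,0.004,0,0,0,0,0],[255,0,0,0,0,0,0]]' >/dev/null; python3 ok.py 9
python3 -m crank '[[255,0,0,0.004,0,0,0],[255,0,0,0,0,0,0],[255,0,0,0,0,0,0]]' >/dev/null; python3 ok.py 9
python3 -m crank '[[160,0,0,0,0,0,0],[160,0,0,0,0,0,0],[160,0,0,0,0,0,0],[160,0,0,0,0,0,0],[160,0,0,0,0,0,0],[160,0,0,0,0,0,0],[160,0,0,0,0,0,0],[160,0,0,0,0,0,0]]'; python3 ok.py 9
```

```text
t 21.2 rack x,y -0.2 31.4 rimz 8.7 F [-0.7 -1.9  4.9] Tq [-0.41  0.11 -0.02]
t 21.4 rack x,y -0.1 31.4 rimz 8.6 F [-1.2 -2.3  7.1] Tq [-0.43  0.39 -0.03]
clock: 22.12
ee_pos: [599.7, 53.0, 146.5]
tool_rot: [0.065, 0.998, 0.001, 0.0]
wrist_force: [1.3, -0.1, 0.3]
gripper_width: 35.3
finger_force: 0.0
t 22.1 rack x,y -1.4 31.4 rimz 6.5 F [1.3 0.1 0.3] Tq [-0.01 -0.03 -0.04]
```

Released with no residual force. Retreating straight up, then checking.

```bash
python3 -m crank '[[120,0,0,-0.05,0,0,0],[120,0,0,-0.1,0,0,0],[120,0,0,-0.15,0,0,0],[120,0,0,-0.2,0,0,0],[120,0,0,-0.2,0,0,0],[120,0,0,-0.2,0,0,0],[120,0,0,-0.1,0,0,0],[120,0,0,0,0,0,0],[120,0,0,0,0,0,0],[120,0,0,0,0,0,0],[120,0,0,0,0,0,0]]'
python3 - <<'E'
from h import *
O0=rk([0,30.9,10])
for n in("scene","side","wrist"):
    im=snapshot(n); print(n,[(round(d["confidence"],2),inr(w(n,d["xyz"])).round(1)) for d in landmark_of(n,"comal")])
    u=px(n,rk([0,20,80])).astype(int);c=im[max(0,u[1]-70):u[1]+70,max(0,u[0]-65):u[0]+65];c=cv2.resize(c,(260,280),interpolation=cv2.INTER_CUBIC)
    try: out=np.hstack([out,c])
    except NameError: out=c
cv2.imwrite("pics/end.png",out)
for t in("jar","salt","spoon_rest"):print(t,[w("side",d["xyz"]).round() for d in landmark_of("side",t)])
E
```

```text
clock: 23.03
ee_pos: [598.6, 52.6, 293.5]
tool_rot: [0.065, 0.998, 0.001, -0.002]
wrist_force: [0.4, -0.1, -1.2]
gripper_width: 50.3
finger_force: 0.0
scene [(0.95, array([ 3.1, 27.8,  9.6])), (0.79, array([281.4,  79.4,   6.8]))]
side [(0.81, array([281.2,  87.2,   8.6])), (0.76, array([-0.4, 32.9, 12.6]))]
wrist [(0.62, array([ 3. , -3.1, -3.9])), (0.59, array([ 2.9, 32.2, 11.4]))]
jar [array([524., 349., 101.])]
salt [array([ 446., -330.,   -0.]), array([595.,  19.,   3.])]
spoon_rest [array([ 653., -303.,    3.])]
```

View pics/end.png

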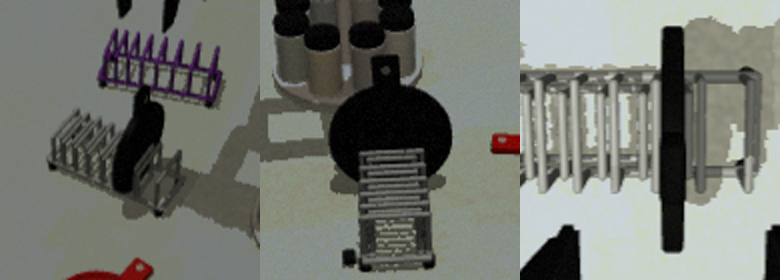

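The comal stands upright in gap 6: the wrist panel shows it between fixed arch 6 (column 655) and arch 7 (column 700). Its rim is at rack z of about 10 mm and y of about 31 mm, and the other things have not moved.

```bash
python3 -c "
from cell import sign_off;print(sign_off())"
```

```text
the job is handed in; nothing more can be done
None
```

The comal stands upright on the rails in gap 6, released and handed in at about 23 s. Gap 5 refused it under about 18 N; I skipped gaps 1–4 because the camera put the comb's setting at about 0.3–2 mm, too narrow for it there. The jars, spoon rest and salt dispenser have not moved.

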